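Draw the deep lid off the blue key tin

TASK

Open the blue tin so that the spare keys in it can be reached: draw its deep, tight lid straight up off its base, which is clipped down to the tray, and stand the lid, still open side down, in the middle of the white tile and let go. Set it down rather than dropping it, and leave the red tin and the stack of shot glasses where they are.

Things in the scene. Friction and masses are not known exactly. Their poses are not given: they have to be found in the camera images.
- blue_lid_c (a point): centre (half-way up) of the blue square lid, 57 x 57 x 70 mm tall, about 90 g, walls 3 mm, open below; x, y axes square to its sides, z up. It sleeves 62 mm over a 48 mm square steel base fixed to the tray by its foot (66 mm square, 14 mm high, clipped). Springs in the base grip it: about 4 N (slow) to 16 N draws it up; clear once raised 63 mm. Grip either pair of flat sides from above
- tile_top (a point): centre of the top face of the white ceramic tile, 110 x 110 mm, 6 mm thick, fixed in the tray; its top is 14 mm above the cabinet top (the tray floor is at 8 mm, the tray rim at 22 mm)
- red_lid_c (a point): centre (half-way up) of the red lid of a second tin of the same size and make, not to be opened. The blue tin, the red tin and the tile stand in a row along the tray, about 155 mm apart, in any order
- glasses_c (a point): centre of a loose stack of four nested clear shot glasses, 48 mm across and 104 mm tall, at one end of the tray; at the other end is a fixed wooden caddy with two green bottles with twist caps, 132 mm tall. A clear keepsake box, 100 mm tall, stands beyond the tray
Things that resemble listed ones, but are neither listed nor needed, are in the scene too. Of the things shaped like the part that bears blue_lid_c, the blue one is meant.

How it is judged:
By the outcome, as a careful person would: the job done as asked, in the order asked, and still so for the second after the job is handed in, with the robot touching nothing.
It also fails if it takes over 38 s, if anything falls off the work surface, if the arm or the gripper's body presses on something with over 40 N, if the wrist force passes 120 N, or if a joint passes its speed limit or range.

ROBOT

A 6-joint arm with a two-finger parallel gripper is mounted at the origin on the work surface. World frame = base frame: x ahead of the robot, y to its left, z up, the work surface at z = 0. Lengths are in mm, angles in rad, forces in N, time in s.
With the tool pointing down it reaches from about 350 to 775 mm from the base axis. Payload 7.3 kg.
Tool frame: the origin (TCP) lies between the finger pads; the fingertips stand tcp_to_tips ahead of it and the grasp point (between the pads) lies 5 mm behind it (tcp_to_tips is the distance from the TCP to the fingertips, in mm); z points along the fingers, x is the direction in which the jaws open and shut, and the axes are right-handed (so a half turn about z gives the same grasp; the last joint's range is limited). The gripper opens to 92 mm and grips with 3 to 60 N. Pads are 19 mm wide; open, the fingers measure 130 mm over their backs; the gripper's body (75 mm by 190 mm) begins 47 mm behind the grasp point.
Start: joints at [0.996, 0.342, 1.524, -0, 1.275, -0.146], TCP at [218.272, 477.494, 240.741] pointing down, gripper open.
Joint ranges: [-2.53, 2.53], [-0.77, 2.02], [0.04, 2.7], [-1, 4.14], [0.28, 2.66], [-3.11, 3.11]. Speed limits (rad/s): [2.57, 2.57, 3.14, 3.14, 3.14, 3.14].

INTERFACE

Orientations are given as [roll, pitch, yaw] about the fixed x, y, z axes, in that order (R = Rz(yaw) Ry(pitch) Rx(roll)).
In Python, from plant import * gives the robot as it stands.
- The arm moves only by the tool drive_tool, never from a script. Its argument "deltas" is a list of rows, each an object of numbers: "hand": the gripper's target within -1 to 1 (shut at 1, half-way at 0, fully open at -1); "tx", "ty", "tz": the shift along the tool's x, y, z each as a share of 4 cm, from -1 to 1; "wx", "wy", "wz": the turn, a rotation vector about the tool's x, y, z each as a share of 5 degrees, from -1 to 1. In form: [{"hand": .., "tx": .., "ty": .., "tz": .., "wx": .., "wy": .., "wz": ..}, ...]. A call has 1 to 20 rows; each row shifts and turns the commanded pose from where the row before left it, along the tool's axes as they then stand; what a row does not reach is not made up. A row lasts 1/12 s, in which the tool goes at most 41.7 mm and 7.16 degrees, less where a joint would pass 70% of its speed; a pose out of reach is approached as far as the arm can. A call with a number of a shift or a turn outside -1 to 1 is refused whole. A call with a gripper value outside its range is refused whole. The fingers move at their own pace and stop on an object; the grip force is fixed at half the most. Time passes only in rows, so rows that do not move let the fingers close. It gives the time, the measured TCP pose, the force and the opening at its end, in the units of the state.
- get_obs(): the state, without advancing time (a new reading comes with each control period).
- capture(name): name is "side" or "top"; returns the picture (480x640x3 uint8, red, green, blue); there is no depth.
- camera_model(name): a dict with "fx", "fy", "cx", "cy" (pixels), "rvec" (rotation vector, rad) and "tvec" (3), from world to camera coordinates, as OpenCV has them. Camera axes: x right, y down, z forward; pixel columns grow to the right and rows downward; lengths in mm; the calibration is good to about 2 mm. A picture is of the moment at which its call begins. camera_model takes no time and is no camera call.
- close_job(): hands the job in, once; it reports no verdict.
The state is a dict: "time": time; "joint_positions": joint angles; "dq": joint speeds; "tau": joint torques, N m; "tool_pos": TCP position; "tcp_rot": TCP orientation; "contact_force": force on the tool from outside, world axes, zero at the start; "moment": the same for the moment, N m; "grip_width": finger opening in mm.
Only numpy, scipy, OpenCV 4.12 (cv2) and the standard library are available. Lean on these libraries where they do the work, as an engineer would, in place of code of your own. Each camera call takes 0.05 s, during which the arm holds its last target.

## Working session

There is one attempt and no reset: what is moved stays moved. The work goes in short steps, Python scripts to look and compute and a tool call to move; the robot and the scene stay as the last step left them, time stands still between calls to the robot, and variables do not carry over. Pictures are saved under pics/ and viewed, and the job is handed in when it is done.

Besides the shell and the picture viewer there is one more tool, called after "Emit:" by a JSON object that holds its "method" and its "body". drive_tool: Moves the arm, as the interface text tells. Its arguments: {"type":"object","properties":{"deltas":{"type":"array","items":{"type":"object","properties":{"hand":{"type":"number"},"tx":{"type":"number"},"ty":{"type":"number"},"tz":{"type":"number"},"wx":{"type":"number"},"wy":{"type":"number"},"wz":{"type":"number"}}}}},"required":["deltas"]}

```bash
mkdir -p pics; ls; python3 - <<'E'
from plant import *
import cv2
for n in("side","top"):
    cv2.imwrite(f"pics/{n}0.png",capture(n)[:,:,::-1]); print(camera_model(n))
print(get_obs())
E
```

```text
pics
{'fx': 503.04617501345354, 'fy': 503.04617501345354, 'cx': 311.00382734560867, 'cy': 235.12401379718847, 'rvec': array([ 0.14826874, -2.87329279,  1.14067452]), 'tvec': array([641.52933724, 182.38100312, 814.39235558])}
{'fx': 577.5339682244283, 'fy': 577.5339682244283, 'cx': 325.5811624836351, 'cy': 245.98089188994433, 'rvec': array([ 2.19005685, -2.17487118,  0.03982743]), 'tvec': array([-122.06692601,  627.70867909, 1114.75456894])}
{'time': 0.1, 'joint_positions': array([ 9.96017503e-01,  3.42675543e-01,  1.52488547e+00,  2.73371108e-05,
        1.27540169e+00, -1.45993214e-01]), 'dq': array([ 0.0015286 , -0.00242436, -0.00249475, -0.00124247, -0.00149154,
        0.00027267]), 'tau': array([ 1.58113591e-03, -4.32004237e+01, -2.44693333e+01,  7.19357771e-02,
        5.26465103e-02, -1.09653949e-04]), 'tool_pos': array([218.06706903, 477.20919845, 240.11534364]), 'tcp_rot': array([-3.14136748e+00,  1.35167297e-03,  1.14200289e+00]), 'contact_force': array([-0.945064  , -0.48854654, -0.3674383 ]), 'moment': array([-0.03620483,  0.00410759,  0.03015905]), 'grip_width': 91.90084395847421}
```

View pics/side0.png

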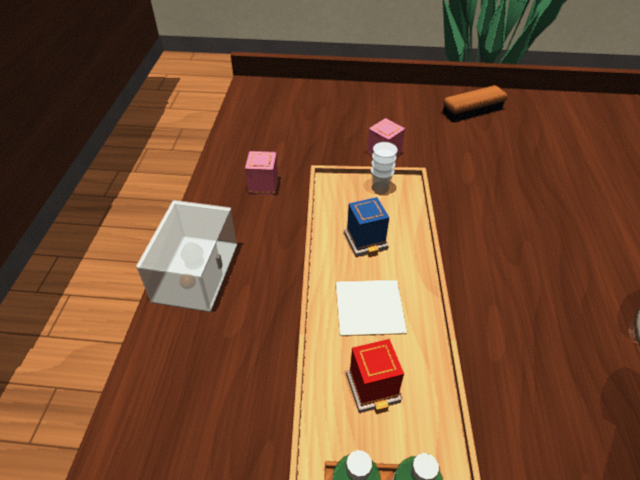

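View pics/top0.png

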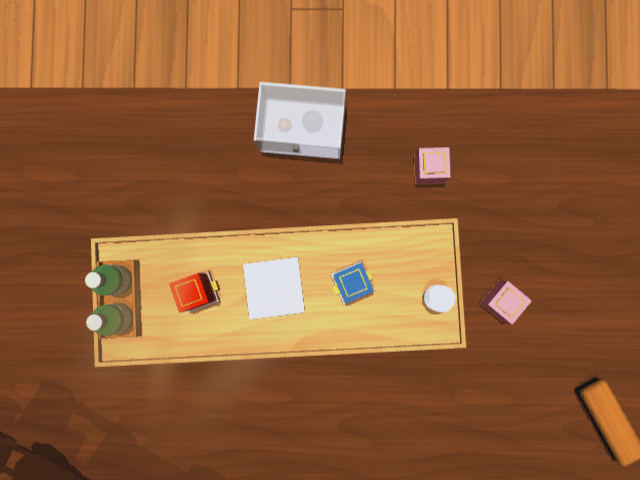

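```bash
python3 -c "
import plant;print([k for k in dir(plant) if k[0]!='_']); print(getattr(plant,'tcp_to_tips',None))"
```

```text
['Unreachable', 'camera_model', 'capture', 'close_job', 'get_obs', 'tcp_to_tips']
14.0
```

```bash
cat >h.py <<'E'
from plant import *
import cv2,numpy as np
def cam(n):
    m=camera_model(n);K=np.array([[m['fx'],0,m['cx']],[0,m['fy'],m['cy']],[0,0,1]]);R=cv2.Rodrigues(m['rvec'])[0];return K,R,np.array(m['tvec'])
def tri(ps,pt):
    P=[]
    for n in("side","top"):
        K,R,t=cam(n);P.append(K@np.c_[R,t])
    X=cv2.triangulatePoints(P[0],P[1],np.array(ps,float).reshape(2,1),np.array(pt,float).reshape(2,1))[:,0];return X[:3]/X[3]
def ray(n,p,z):
    K,R,t=cam(n);d=R.T@np.linalg.inv(K)@np.array([p[0],p[1],1.]);c=-R.T@t;return c+d*(z-c[2])/d[2]
def proj(n,X):
    K,R,t=cam(n);q=K@(R@np.asarray(X,float)+t);return q[:2]/q[2]
E
python3 - <<'E'
from h import *
S=cv2.imread("pics/side0.png");T=cv2.imread("pics/top0.png")
a=cv2.resize(S[180:265,330:405],None,fx=7,fy=7,interpolation=cv2.INTER_CUBIC)
b=cv2.resize(T[250:315,320:385],None,fx=9,fy=9,interpolation=cv2.INTER_CUBIC)
cv2.imwrite("pics/c1.png",a);cv2.imwrite("pics/c2.png",b)
# tile
for n,I,roi in(("side",S,(270,345,320,420)),("top",T,(250,325,235,310))):
    m=np.zeros(I.shape[:2],np.uint8);r=roi
    m[r[0]:r[1],r[2]:r[3]]=(I[r[0]:r[1],r[2]:r[3]].min(2)>170)*255
    c=max(cv2.findContours(m,0,2)[0],key=cv2.contourArea)
    q=cv2.approxPolyDP(c,8,True)[:,0];print(n,"tile",q.tolist())
    M=cv2.moments(c);print(M['m10']/M['m00'],M['m01']/M['m00'])
    for z in(14,): print([ray(n,p,z)[:2].round(1).tolist() for p in q])
E
```

```text
side tile [[397, 281], [336, 282], [340, 333], [405, 332]]
369.6120524457892 307.1557236510338
[[499.3, -76.4], [607.1, -63.3], [593.0, 41.2], [487.4, 28.6]]
top tile [[297, 257], [243, 264], [250, 319], [304, 311]]
273.2746506319247 287.7964478592506
[[606.7, -61.7], [592.2, 44.5], [484.8, 29.1], [501.3, -76.5]]
```

View pics/c1.png

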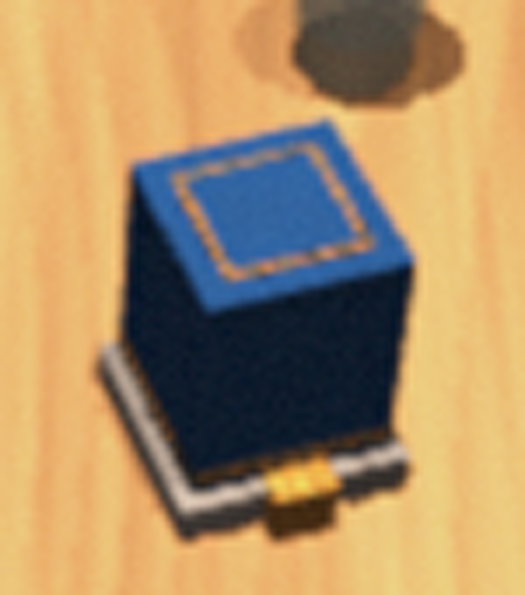

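View pics/c2.png

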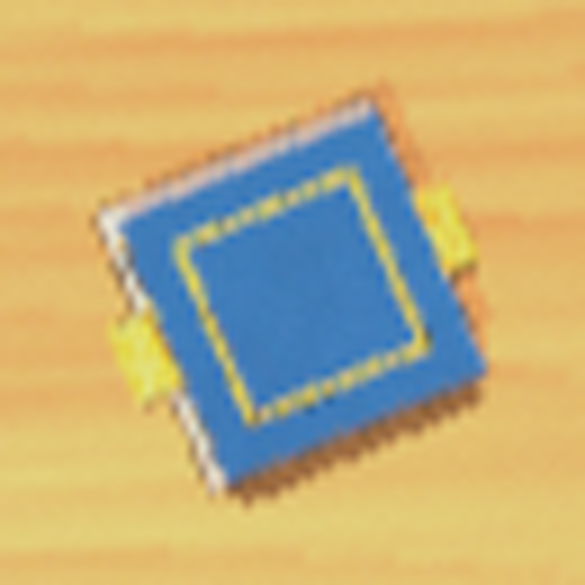

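```bash
python3 - <<'E'
from h import *
s=[(137,165),(330,122),(412,260),(210,312)];t=[(378,110),(487,370),(226,486),(118,222)]
f=lambda p,k,o:((p[0]+.5)/k-.5+o[0],(p[1]+.5)/k-.5+o[1])
s=[f(p,7,(330,180)) for p in s];t=[f(p,9,(320,250)) for p in t]
X=np.array([tri(a,b) for a,b in zip(s,t)]);print(X.round(1),X.mean(0))
for i in range(4):
    d=X[(i+1)%4]-X[i];print(np.hypot(d[0],d[1]),np.degrees(np.arctan2(d[1],d[0])))
for z in(92,95):
    print([np.mean([ray(n,p,z) for p in q],0).round(1).tolist() for n,q in(("side",s),("top",t))])
print(tri((369.6,307.2),(273.3,287.8)))
E
```

```text
[[ 595.  -185.    93.7]
 [ 543.8 -207.2   93.1]
 [ 521.2 -154.8   95.4]
 [ 572.9 -132.6   94.1]] [ 558.2297731 -169.8956348   94.0485195]
55.83176108534201 -156.53268779904823
57.13674088753344 113.35522509964831
56.238412741860095 23.23379883333421
56.90978534092599 -67.05416859056368
[[558.5, -172.0, 92.0], [557.9, -169.9, 92.0]]
[[558.6, -168.9, 95.0], [558.0, -169.8, 95.0]]
[546.0521498  -15.68655863  12.85857075]
```

The picture shows these candidates for the blue lid:
- **Blue lid:** top (353,283), side (368,220).
- **Red lid:** top (193,291).
- **Pink look-alikes:** top (433,163) and (507,301), both off the tray.

The blue one, on a clipped foot, is the right one, and the crops confirm it. Triangulated top centre is (558,-170,94), side length about 56.5 mm, yaw 23.2°. The tile centre is about (546,-16.5), 155 mm away, which matches the description.

Emit:
{"method": "drive_tool", "body": {"deltas": [{"hand": -1, "tx": -0.2, "ty": 0.25}, {"hand": -1, "tx": -0.45, "ty": 0.58}, {"hand": -1, "tx": -0.45, "ty": 0.58}, {"hand": -1, "tx": -0.45, "ty": 0.58}, {"hand": -1, "tx": -0.45, "ty": 0.58}, {"hand": -1, "tx": -0.45, "ty": 0.58}, {"hand": -1, "tx": -0.45, "ty": 0.58}, {"hand": -1, "tx": -0.45, "ty": 0.58}, {"hand": -1, "tx": -0.45, "ty": 0.58}, {"hand": -1, "tx": -0.45, "ty": 0.58}, {"hand": -1, "tx": -0.45, "ty": 0.58}, {"hand": -1, "tx": -0.45, "ty": 0.58}, {"hand": -1, "tx": -0.45, "ty": 0.58}, {"hand": -1, "tx": -0.45, "ty": 0.58}, {"hand": -1, "tx": -0.45, "ty": 0.58}, {"hand": -1, "tx": -0.45, "ty": 0.58}, {"hand": -1, "tx": -0.45, "ty": 0.58}, {"hand": -1, "tx": -0.45, "ty": 0.58}, {"hand": -1, "tx": -0.45, "ty": 0.58}, {"hand": -1, "tx": -0.45, "ty": 0.58}]}}

```text
invalid input
```

Emit:
{"method": "drive_tool", "body": {"deltas": [{"hand": -1, "tx": -0.45, "ty": 0.58}, {"hand": -1, "tx": -0.45, "ty": 0.58}, {"hand": -1, "tx": -0.45, "ty": 0.58}, {"hand": -1, "tx": -0.45, "ty": 0.58}, {"hand": -1, "tx": -0.3, "ty": 0.4}, {"hand": -1, "wz": 0.9}, {"hand": -1, "wz": 0.9}, {"hand": -1, "wz": 0.9}, {"hand": -1, "wz": 0.9}, {"hand": -1, "wz": 0.9}, {"hand": -1, "wz": 0.9}, {"hand": -1, "wz": 0.9}, {"hand": -1, "wz": 0.9}, {"hand": -1, "wz": 0.9}, {"hand": -1, "wz": 0.34}, {"hand": -1}, {"hand": -1}]}}

```text
invalid input
```

```bash
cat >d.py <<'E'
import sys
from h import *
from scipy.spatial.transform import Rotation as Ro
o=get_obs();R=Ro.from_euler('xyz',o['tcp_rot']).as_matrix()
T=np.array([float(v) for v in sys.argv[1:4]])
print(o['time'],o['tool_pos'].round(1),o['contact_force'].round(1),o['moment'].round(2),o['grip_width'],np.degrees(o['tcp_rot']).round(2),'xaxis yaw',np.degrees(np.arctan2(R[1,0],R[0,0])).round(2))
print('delta units',(R.T@(T-o['tool_pos'])/40).round(3))
E
python3 d.py 558.2 -170 61; python3 - <<'E'
from h import *
cv2.imwrite("pics/t1.png",capture("top")[:,:,::-1]);cv2.imwrite("pics/s1.png",capture("side")[:,:,::-1])
E
```

```text
0.1 [218.1 477.2 240.1] [-0.9 -0.5 -0.4] [-0.04  0.    0.03] 91.90084395847421 [-1.7999e+02  8.0000e-02  6.5430e+01] xaxis yaw 65.43
delta units [-11.174  14.462   4.49 ]
```

View pics/s1.png

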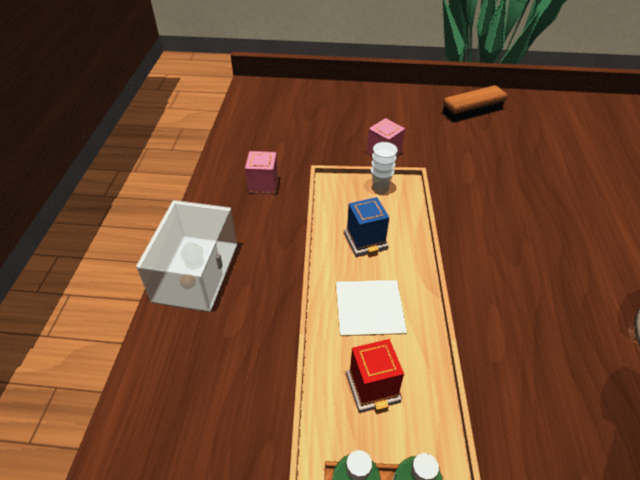

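The calls were refused, probably because every row needs all seven keys.

Emit:
{"method": "drive_tool", "body": {"deltas": [{"hand": -1, "tx": -0.2, "ty": 0.25, "tz": 0, "wx": 0, "wy": 0, "wz": 0}]}}

```text
time: 0.28
tool_pos: [223.5, 466.8, 240.4]
tcp_rot: [-3.141, -0.0, 1.143]
contact_force: [-0.4, -0.0, -0.5]
grip_width: 91.8
```

Emit:
{"method": "drive_tool", "body": {"deltas": [{"hand": -1, "tx": -0.45, "ty": 0.58, "tz": 0, "wx": 0, "wy": 0, "wz": 0}, {"hand": -1, "tx": -0.45, "ty": 0.58, "tz": 0, "wx": 0, "wy": 0, "wz": 0}, {"hand": -1, "tx": -0.45, "ty": 0.58, "tz": 0, "wx": 0, "wy": 0, "wz": 0}, {"hand": -1, "tx": -0.45, "ty": 0.58, "tz": 0, "wx": 0, "wy": 0, "wz": 0}, {"hand": -1, "tx": -0.45, "ty": 0.58, "tz": 0, "wx": 0, "wy": 0, "wz": 0}, {"hand": -1, "tx": -0.45, "ty": 0.58, "tz": 0, "wx": 0, "wy": 0, "wz": 0}, {"hand": -1, "tx": -0.45, "ty": 0.58, "tz": 0, "wx": 0, "wy": 0, "wz": 0}, {"hand": -1, "tx": -0.45, "ty": 0.58, "tz": 0, "wx": 0, "wy": 0, "wz": 0}, {"hand": -1, "tx": -0.45, "ty": 0.58, "tz": 0, "wx": 0, "wy": 0, "wz": 0}, {"hand": -1, "tx": -0.45, "ty": 0.58, "tz": 0, "wx": 0, "wy": 0, "wz": 0}, {"hand": -1, "tx": -0.45, "ty": 0.58, "tz": 0, "wx": 0, "wy": 0, "wz": 0}, {"hand": -1, "tx": -0.45, "ty": 0.58, "tz": 0, "wx": 0, "wy": 0, "wz": 0}, {"hand": -1, "tx": -0.45, "ty": 0.58, "tz": 0, "wx": 0, "wy": 0, "wz": 0}, {"hand": -1, "tx": -0.45, "ty": 0.58, "tz": 0, "wx": 0, "wy": 0, "wz": 0}, {"hand": -1, "tx": -0.45, "ty": 0.58, "tz": 0, "wx": 0, "wy": 0, "wz": 0}, {"hand": -1, "tx": -0.45, "ty": 0.58, "tz": 0, "wx": 0, "wy": 0, "wz": 0}, {"hand": -1, "tx": -0.45, "ty": 0.58, "tz": 0, "wx": 0, "wy": 0, "wz": 0}, {"hand": -1, "tx": -0.45, "ty": 0.58, "tz": 0, "wx": 0, "wy": 0, "wz": 0}]}}

```text
time: 1.78
tool_pos: [469.0, -4.2, 240.7]
tcp_rot: [-3.142, 0.0, 1.142]
contact_force: [0.3, 0.6, 0.0]
grip_width: 91.6
```

Emit:
{"method": "drive_tool", "body": {"deltas": [{"hand": -1, "tx": -0.45, "ty": 0.58, "tz": 0, "wx": 0, "wy": 0, "wz": 0}, {"hand": -1, "tx": -0.45, "ty": 0.58, "tz": 0, "wx": 0, "wy": 0, "wz": 0}, {"hand": -1, "tx": -0.45, "ty": 0.58, "tz": 0, "wx": 0, "wy": 0, "wz": 0}, {"hand": -1, "tx": -0.45, "ty": 0.58, "tz": 0, "wx": 0, "wy": 0, "wz": 0}, {"hand": -1, "tx": -0.45, "ty": 0.58, "tz": 0, "wx": 0, "wy": 0, "wz": 0}, {"hand": -1, "tx": -0.3, "ty": 0.4, "tz": 0, "wx": 0, "wy": 0, "wz": 0}, {"hand": -1, "tx": 0, "ty": 0, "tz": 0, "wx": 0, "wy": 0, "wz": 0.9}, {"hand": -1, "tx": 0, "ty": 0, "tz": 0, "wx": 0, "wy": 0, "wz": 0.9}, {"hand": -1, "tx": 0, "ty": 0, "tz": 0, "wx": 0, "wy": 0, "wz": 0.9}, {"hand": -1, "tx": 0, "ty": 0, "tz": 0, "wx": 0, "wy": 0, "wz": 0.9}, {"hand": -1, "tx": 0, "ty": 0, "tz": 0, "wx": 0, "wy": 0, "wz": 0.9}, {"hand": -1, "tx": 0, "ty": 0, "tz": 0, "wx": 0, "wy": 0, "wz": 0.9}, {"hand": -1, "tx": 0, "ty": 0, "tz": 0, "wx": 0, "wy": 0, "wz": 0.9}, {"hand": -1, "tx": 0, "ty": 0, "tz": 0, "wx": 0, "wy": 0, "wz": 0.9}, {"hand": -1, "tx": 0, "ty": 0, "tz": 0, "wx": 0, "wy": 0, "wz": 0.9}, {"hand": -1, "tx": 0, "ty": 0, "tz": 0, "wx": 0, "wy": 0, "wz": 0.34}, {"hand": -1, "tx": 0, "ty": 0, "tz": 0, "wx": 0, "wy": 0, "wz": 0}, {"hand": -1, "tx": 0, "ty": 0, "tz": 0, "wx": 0, "wy": 0, "wz": 0}]}}

```text
time: 3.28
tool_pos: [546.2, -150.3, 240.6]
tcp_rot: [-3.141, 0.0, 0.406]
contact_force: [-0.4, -0.2, 0.5]
grip_width: 91.5
```

```bash
python3 d.py 558.2 -170 61
```

```text
3.2833 [ 546.2 -150.3  240.6] [-0.4 -0.2  0.5] [-0.12  0.02  0.03] 91.45240457258951 [-1.7998e+02  2.0000e-02  2.3280e+01] xaxis yaw 23.28
delta units [0.081 0.573 4.49 ]
```

Emit:
{"method": "drive_tool", "body": {"deltas": [{"hand": -1, "tx": 0.04, "ty": 0.29, "tz": 0.2, "wx": 0, "wy": 0, "wz": 0}, {"hand": -1, "tx": 0.04, "ty": 0.28, "tz": 0.5, "wx": 0, "wy": 0, "wz": 0}, {"hand": -1, "tx": 0, "ty": 0, "tz": 0.6, "wx": 0, "wy": 0, "wz": 0}, {"hand": -1, "tx": 0, "ty": 0, "tz": 0.6, "wx": 0, "wy": 0, "wz": 0}, {"hand": -1, "tx": 0, "ty": 0, "tz": 0.6, "wx": 0, "wy": 0, "wz": 0}, {"hand": -1, "tx": 0, "ty": 0, "tz": 0.3, "wx": 0, "wy": 0, "wz": 0}, {"hand": -1, "tx": 0, "ty": 0, "tz": 0, "wx": 0, "wy": 0, "wz": 0}, {"hand": -1, "tx": 0, "ty": 0, "tz": 0, "wx": 0, "wy": 0, "wz": 0}]}}

```text
time: 3.95
tool_pos: [558.5, -170.1, 127.9]
tcp_rot: [-3.14, 0.001, 0.406]
contact_force: [-0.2, 0.3, 0.4]
grip_width: 92.1
```

```bash
python3 d.py 558.2 -170 61;python3 - <<'E'
from h import *
cv2.imwrite("pics/s2.png",cv2.resize(capture("side")[100:320,260:480,::-1],None,fx=2.7,fy=2.7))
E
```

```text
3.95 [ 558.5 -170.1  127.9] [-0.2  0.3  0.4] [-0.11 -0.01 -0.01] 92.07898226656802 [-1.7994e+02  6.0000e-02  2.3250e+01] xaxis yaw 23.25
delta units [-0.006 -0.003  1.672]
```

View pics/s2.png

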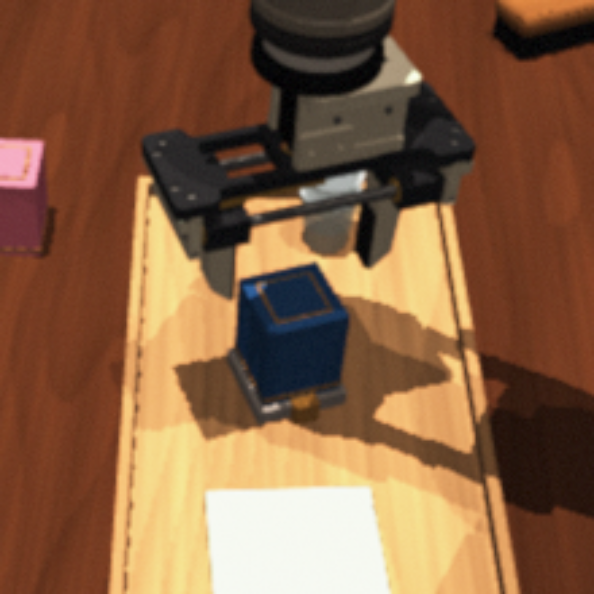

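The fingers straddle the lid squarely, with crop positions about (220,270) and (375,235). I'll go down and close.

Emit:
{"method": "drive_tool", "body": {"deltas": [{"hand": -1, "tx": 0, "ty": 0, "tz": 0.2, "wx": 0, "wy": 0, "wz": 0}, {"hand": -1, "tx": 0, "ty": 0, "tz": 0.4, "wx": 0, "wy": 0, "wz": 0}, {"hand": -1, "tx": 0, "ty": 0, "tz": 0.4, "wx": 0, "wy": 0, "wz": 0}, {"hand": -1, "tx": 0, "ty": 0, "tz": 0.4, "wx": 0, "wy": 0, "wz": 0}, {"hand": -1, "tx": 0, "ty": 0, "tz": 0.25, "wx": 0, "wy": 0, "wz": 0}, {"hand": -1, "tx": 0, "ty": 0, "tz": 0, "wx": 0, "wy": 0, "wz": 0}, {"hand": -1, "tx": 0, "ty": 0, "tz": 0, "wx": 0, "wy": 0, "wz": 0}]}}

```text
time: 4.58
tool_pos: [558.9, -169.7, 62.9]
tcp_rot: [3.142, -0.0, 0.406]
contact_force: [0.4, 0.0, 0.4]
grip_width: 91.6
```

Emit:
{"method": "drive_tool", "body": {"deltas": [{"hand": 1, "tx": 0, "ty": 0, "tz": 0, "wx": 0, "wy": 0, "wz": 0}, {"hand": 1, "tx": 0, "ty": 0, "tz": 0, "wx": 0, "wy": 0, "wz": 0}, {"hand": 1, "tx": 0, "ty": 0, "tz": 0, "wx": 0, "wy": 0, "wz": 0}, {"hand": 1, "tx": 0, "ty": 0, "tz": 0, "wx": 0, "wy": 0, "wz": 0}, {"hand": 1, "tx": 0, "ty": 0, "tz": 0, "wx": 0, "wy": 0, "wz": 0}, {"hand": 1, "tx": 0, "ty": 0, "tz": 0, "wx": 0, "wy": 0, "wz": 0}, {"hand": 1, "tx": 0, "ty": 0, "tz": 0, "wx": 0, "wy": 0, "wz": 0}, {"hand": 1, "tx": 0, "ty": 0, "tz": 0, "wx": 0, "wy": 0, "wz": 0}, {"hand": 1, "tx": 0, "ty": 0, "tz": 0, "wx": 0, "wy": 0, "wz": 0}]}}

```text
time: 5.33
tool_pos: [558.3, -169.8, 63.0]
tcp_rot: [-3.142, 0.001, 0.406]
contact_force: [-4.6, -2.3, 5.5]
grip_width: 57.0
```

```bash
python3 d.py 558.2 -170 61
```

```text
5.3333 [ 558.3 -169.8   63. ] [-4.6 -2.3  5.5] [-0.36  0.85  0.1 ] 56.96469452314495 [-1.800e+02  4.000e-02  2.325e+01] xaxis yaw 23.25
delta units [-0.004  0.004  0.05 ]
```

Grip width is 57.0 mm, which is right. There is a small side load along the jaws, about 5 N, so I'll nudge to ease it and draw up slowly.

Emit:
{"method": "drive_tool", "body": {"deltas": [{"hand": 1, "tx": -0.01, "ty": 0, "tz": 0, "wx": 0, "wy": 0, "wz": 0}, {"hand": 1, "tx": 0, "ty": 0, "tz": -0.02, "wx": 0, "wy": 0, "wz": 0}, {"hand": 1, "tx": 0, "ty": 0, "tz": -0.03, "wx": 0, "wy": 0, "wz": 0}, {"hand": 1, "tx": 0, "ty": 0, "tz": -0.03, "wx": 0, "wy": 0, "wz": 0}, {"hand": 1, "tx": 0, "ty": 0, "tz": -0.03, "wx": 0, "wy": 0, "wz": 0}, {"hand": 1, "tx": 0, "ty": 0, "tz": -0.03, "wx": 0, "wy": 0, "wz": 0}, {"hand": 1, "tx": 0, "ty": 0, "tz": -0.03, "wx": 0, "wy": 0, "wz": 0}, {"hand": 1, "tx": 0, "ty": 0, "tz": -0.03, "wx": 0, "wy": 0, "wz": 0}]}}

```text
time: 6.0
tool_pos: [557.9, -169.4, 70.3]
tcp_rot: [-3.14, 0.001, 0.405]
contact_force: [-1.1, -1.0, -10.0]
grip_width: 56.7
```

```bash
python3 d.py 558.2 -170 61
```

```text
6.0 [ 557.9 -169.4   70.3] [ -1.1  -1.  -10. ] [-0.17  0.16  0.05] 56.67102415999363 [-1.7993e+02  5.0000e-02  2.3230e+01] xaxis yaw 23.23
delta units [0.002 0.017 0.234]
```

Emit:
{"method": "drive_tool", "body": {"deltas": [{"hand": 1, "tx": 0, "ty": 0, "tz": -0.03, "wx": 0, "wy": 0, "wz": 0}, {"hand": 1, "tx": 0, "ty": 0, "tz": -0.03, "wx": 0, "wy": 0, "wz": 0}, {"hand": 1, "tx": 0, "ty": 0, "tz": -0.03, "wx": 0, "wy": 0, "wz": 0}, {"hand": 1, "tx": 0, "ty": 0, "tz": -0.03, "wx": 0, "wy": 0, "wz": 0}, {"hand": 1, "tx": 0, "ty": 0, "tz": -0.03, "wx": 0, "wy": 0, "wz": 0}, {"hand": 1, "tx": 0, "ty": 0, "tz": -0.03, "wx": 0, "wy": 0, "wz": 0}, {"hand": 1, "tx": 0, "ty": 0, "tz": -0.03, "wx": 0, "wy": 0, "wz": 0}, {"hand": 1, "tx": 0, "ty": 0, "tz": -0.03, "wx": 0, "wy": 0, "wz": 0}, {"hand": 1, "tx": 0, "ty": 0, "tz": -0.03, "wx": 0, "wy": 0, "wz": 0}, {"hand": 1, "tx": 0, "ty": 0, "tz": -0.03, "wx": 0, "wy": 0, "wz": 0}, {"hand": 1, "tx": 0, "ty": 0, "tz": -0.03, "wx": 0, "wy": 0, "wz": 0}, {"hand": 1, "tx": 0, "ty": 0, "tz": -0.03, "wx": 0, "wy": 0, "wz": 0}, {"hand": 1, "tx": 0, "ty": 0, "tz": -0.03, "wx": 0, "wy": 0, "wz": 0}]}}

```text
time: 7.08
tool_pos: [558.3, -169.7, 86.4]
tcp_rot: [-3.142, -0.0, 0.405]
contact_force: [-2.0, -0.9, -10.1]
grip_width: 57.1
```

```bash
python3 d.py 558.2 -170 61;python3 - <<'E'
from h import *
cv2.imwrite("pics/s3.png",cv2.resize(capture("side")[150:290,300:440,::-1],None,fx=4.2,fy=4.2))
E
```

```text
7.0833 [ 558.3 -169.7   86.4] [ -2.   -0.9 -10.1] [-0.17  0.29  0.05] 57.08873607173107 [-180.     -0.     23.23] xaxis yaw 23.23
delta units [-0.005  0.006  0.635]
```

View pics/s3.png

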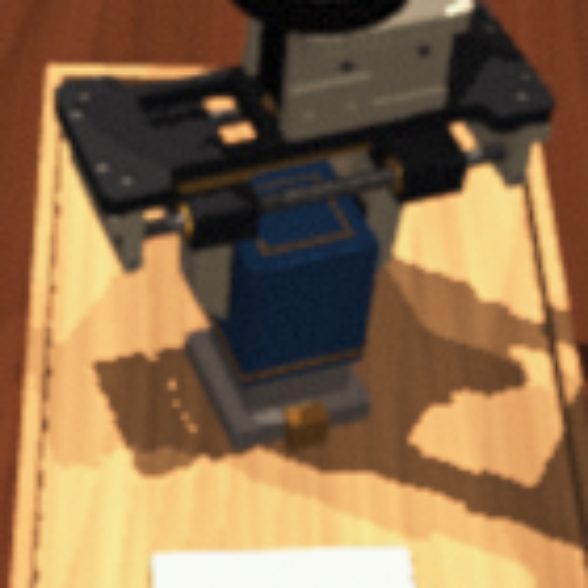

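The lid is coming up off the steel base, and the grey base shows at crop (300,385). I'll keep drawing.

Emit:
{"method": "drive_tool", "body": {"deltas": [{"hand": 1, "tx": 0, "ty": 0, "tz": -0.03, "wx": 0, "wy": 0, "wz": 0}, {"hand": 1, "tx": 0, "ty": 0, "tz": -0.04, "wx": 0, "wy": 0, "wz": 0}, {"hand": 1, "tx": 0, "ty": 0, "tz": -0.04, "wx": 0, "wy": 0, "wz": 0}, {"hand": 1, "tx": 0, "ty": 0, "tz": -0.04, "wx": 0, "wy": 0, "wz": 0}, {"hand": 1, "tx": 0, "ty": 0, "tz": -0.04, "wx": 0, "wy": 0, "wz": 0}, {"hand": 1, "tx": 0, "ty": 0, "tz": -0.04, "wx": 0, "wy": 0, "wz": 0}, {"hand": 1, "tx": 0, "ty": 0, "tz": -0.04, "wx": 0, "wy": 0, "wz": 0}, {"hand": 1, "tx": 0, "ty": 0, "tz": -0.04, "wx": 0, "wy": 0, "wz": 0}, {"hand": 1, "tx": 0, "ty": 0, "tz": -0.04, "wx": 0, "wy": 0, "wz": 0}, {"hand": 1, "tx": 0, "ty": 0, "tz": -0.04, "wx": 0, "wy": 0, "wz": 0}, {"hand": 1, "tx": 0, "ty": 0, "tz": -0.04, "wx": 0, "wy": 0, "wz": 0}, {"hand": 1, "tx": 0, "ty": 0, "tz": -0.04, "wx": 0, "wy": 0, "wz": 0}, {"hand": 1, "tx": 0, "ty": 0, "tz": -0.04, "wx": 0, "wy": 0, "wz": 0}, {"hand": 1, "tx": 0, "ty": 0, "tz": -0.04, "wx": 0, "wy": 0, "wz": 0}, {"hand": 1, "tx": 0, "ty": 0, "tz": -0.04, "wx": 0, "wy": 0, "wz": 0}, {"hand": 1, "tx": 0, "ty": 0, "tz": -0.04, "wx": 0, "wy": 0, "wz": 0}, {"hand": 1, "tx": 0, "ty": 0, "tz": -0.04, "wx": 0, "wy": 0, "wz": 0}, {"hand": 1, "tx": 0, "ty": 0, "tz": -0.04, "wx": 0, "wy": 0, "wz": 0}, {"hand": 1, "tx": 0, "ty": 0, "tz": -0.04, "wx": 0, "wy": 0, "wz": 0}, {"hand": 1, "tx": 0, "ty": 0, "tz": -0.04, "wx": 0, "wy": 0, "wz": 0}]}}

```text
time: 8.8
tool_pos: [558.4, -169.8, 118.3]
tcp_rot: [3.141, -0.0, 0.405]
contact_force: [0.3, 0.2, -1.3]
grip_width: 56.8
```

Emit:
{"method": "drive_tool", "body": {"deltas": [{"hand": 1, "tx": 0, "ty": 0, "tz": -0.04, "wx": 0, "wy": 0, "wz": 0}, {"hand": 1, "tx": 0, "ty": 0, "tz": -0.04, "wx": 0, "wy": 0, "wz": 0}, {"hand": 1, "tx": 0, "ty": 0, "tz": -0.04, "wx": 0, "wy": 0, "wz": 0}, {"hand": 1, "tx": 0, "ty": 0, "tz": -0.04, "wx": 0, "wy": 0, "wz": 0}, {"hand": 1, "tx": 0, "ty": 0, "tz": -0.04, "wx": 0, "wy": 0, "wz": 0}, {"hand": 1, "tx": 0, "ty": 0, "tz": -0.04, "wx": 0, "wy": 0, "wz": 0}, {"hand": 1, "tx": 0, "ty": 0, "tz": -0.04, "wx": 0, "wy": 0, "wz": 0}, {"hand": 1, "tx": 0, "ty": 0, "tz": -0.1, "wx": 0, "wy": 0, "wz": 0}, {"hand": 1, "tx": 0, "ty": 0, "tz": -0.15, "wx": 0, "wy": 0, "wz": 0}, {"hand": 1, "tx": 0, "ty": 0, "tz": -0.15, "wx": 0, "wy": 0, "wz": 0}, {"hand": 1, "tx": 0, "ty": 0, "tz": -0.15, "wx": 0, "wy": 0, "wz": 0}, {"hand": 1, "tx": 0, "ty": 0, "tz": 0, "wx": 0, "wy": 0, "wz": 0}, {"hand": 1, "tx": 0, "ty": 0, "tz": 0, "wx": 0, "wy": 0, "wz": 0}]}}

```text
time: 9.88
tool_pos: [558.6, -169.8, 151.7]
tcp_rot: [3.141, -0.001, 0.406]
contact_force: [-0.2, -1.0, -0.6]
grip_width: 57.0
```

```bash
python3 d.py 546.3 -16.5 153;python3 - <<'E'
from h import *
cv2.imwrite("pics/s4.png",cv2.resize(capture("side")[120:290,290:460,::-1],None,fx=3.5,fy=3.5,interpolation=2))
E
```

```text
9.8833 [ 558.6 -169.8  151.7] [-0.2 -1.  -0.6] [-0.07 -0.02  0.01] 57.03599559174718 [ 1.7995e+02 -6.0000e-02  2.3230e+01] xaxis yaw 23.23
delta units [ 1.229 -3.644 -0.033]
```

View pics/s4.png

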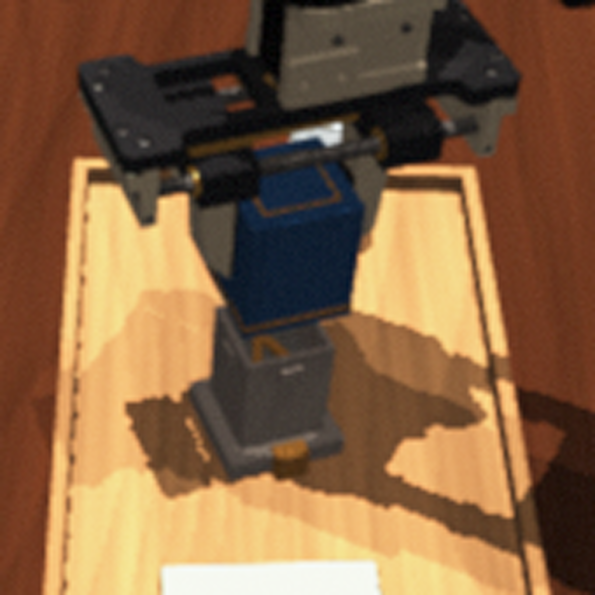

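The lid is clear, and the open base with its keys is visible at crop (270,350). I'll check lid height for any slip, then carry it across.

Emit:
{"method": "drive_tool", "body": {"deltas": [{"hand": 1, "tx": 0.05, "ty": -0.14, "tz": -0.03, "wx": 0, "wy": 0, "wz": 0}, {"hand": 1, "tx": 0.1, "ty": -0.3, "tz": 0, "wx": 0, "wy": 0, "wz": 0}, {"hand": 1, "tx": 0.15, "ty": -0.4, "tz": 0, "wx": 0, "wy": 0, "wz": 0}, {"hand": 1, "tx": 0.15, "ty": -0.45, "tz": 0, "wx": 0, "wy": 0, "wz": 0}, {"hand": 1, "tx": 0.15, "ty": -0.45, "tz": 0, "wx": 0, "wy": 0, "wz": 0}, {"hand": 1, "tx": 0.15, "ty": -0.45, "tz": 0, "wx": 0, "wy": 0, "wz": 0}, {"hand": 1, "tx": 0.15, "ty": -0.45, "tz": 0, "wx": 0, "wy": 0, "wz": 0}, {"hand": 1, "tx": 0.15, "ty": -0.45, "tz": 0, "wx": 0, "wy": 0, "wz": 0}, {"hand": 1, "tx": 0.12, "ty": -0.36, "tz": 0, "wx": 0, "wy": 0, "wz": 0}, {"hand": 1, "tx": 0.06, "ty": -0.19, "tz": 0, "wx": 0, "wy": 0, "wz": 0}, {"hand": 1, "tx": 0, "ty": 0, "tz": 0, "wx": 0, "wy": 0, "wz": 0.4}, {"hand": 1, "tx": 0, "ty": 0, "tz": 0, "wx": 0, "wy": 0, "wz": 0.8}, {"hand": 1, "tx": 0, "ty": 0, "tz": 0, "wx": 0, "wy": 0, "wz": 0.8}, {"hand": 1, "tx": 0, "ty": 0, "tz": 0, "wx": 0, "wy": 0, "wz": 0.8}, {"hand": 1, "tx": 0, "ty": 0, "tz": 0, "wx": 0, "wy": 0, "wz": 0.3}, {"hand": 1, "tx": 0, "ty": 0, "tz": 0, "wx": 0, "wy": 0, "wz": 0}, {"hand": 1, "tx": 0, "ty": 0, "tz": 0, "wx": 0, "wy": 0, "wz": 0}]}}

```text
time: 11.35
tool_pos: [545.9, -16.2, 152.2]
tcp_rot: [-3.141, 0.0, 0.136]
contact_force: [-0.0, 0.1, -1.1]
grip_width: 56.6
```

```bash
python3 d.py 546.3 -16.5 120;python3 - <<'E'
from h import *
cv2.imwrite("pics/s5.png",cv2.resize(capture("side")[180:360,290:470,::-1],None,fx=3.3,fy=3.3,interpolation=2))
cv2.imwrite("pics/t5.png",capture("top")[:,:,::-1])
E
```

```text
11.35 [545.9 -16.2 152.2] [-0.   0.1 -1.1] [-0.07  0.03 -0.  ] 56.560111548288106 [-1.7999e+02  1.0000e-02  7.8000e+00] xaxis yaw 7.8
delta units [0.009 0.008 0.806]
```

View pics/s5.png

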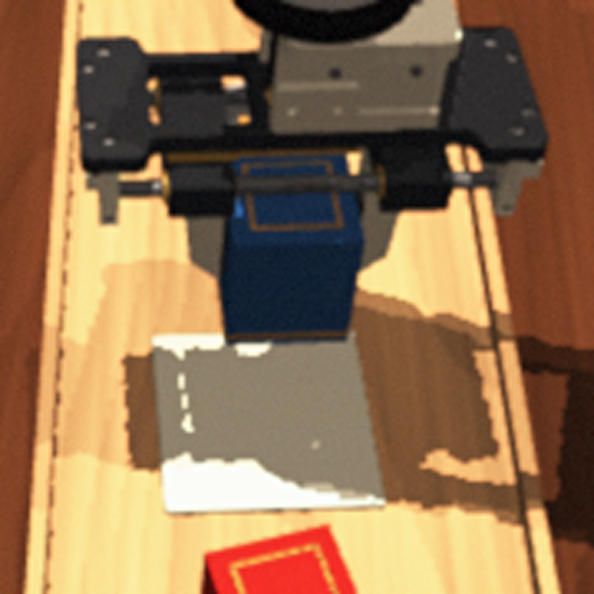

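View pics/t5.png

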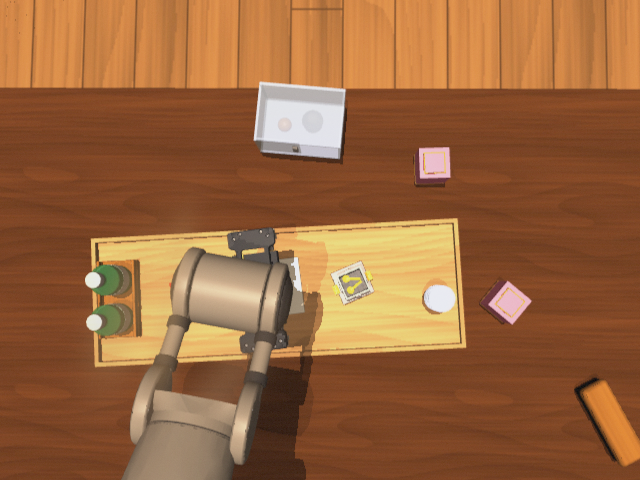

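```bash
python3 - <<'E'
from h import *
a=np.radians(7.8);c=np.array([546,-16.2])
for sx,p in((1,(226,340)),(-1,(350,336))):
    q=c+np.array([[np.cos(a),-np.sin(a)],[np.sin(a),np.cos(a)]])@[sx*28.5,28.5]
    print((p[0]+.5)/3.3-.5+290,(p[1]+.5)/3.3-.5+180,[(z,proj("side",[*q,z]).round(1).tolist()) for z in(95,105,112,120)])
E
```

```text
358.1363636363636 282.6818181818182 [(95, [357.5, 291.8]), (105, [357.8, 287.9]), (112, [358.1, 285.1]), (120, [358.4, 281.8])]
395.71212121212125 281.469696969697 [(95, [394.1, 290.7]), (105, [394.9, 286.8]), (112, [395.4, 284.0]), (120, [396.0, 280.7])]
```

The lid bottom is at about 112–118 mm, so it has not slipped. The TCP should end near z 48–54. I'll lower quickly to about 60, then gently until contact.

Emit:
{"method": "drive_tool", "body": {"deltas": [{"hand": 1, "tx": 0.005, "ty": 0.005, "tz": 0.1, "wx": 0, "wy": 0, "wz": 0}, {"hand": 1, "tx": 0, "ty": 0, "tz": 0.25, "wx": 0, "wy": 0, "wz": 0}, {"hand": 1, "tx": 0, "ty": 0, "tz": 0.25, "wx": 0, "wy": 0, "wz": 0}, {"hand": 1, "tx": 0, "ty": 0, "tz": 0.25, "wx": 0, "wy": 0, "wz": 0}, {"hand": 1, "tx": 0, "ty": 0, "tz": 0.25, "wx": 0, "wy": 0, "wz": 0}, {"hand": 1, "tx": 0, "ty": 0, "tz": 0.25, "wx": 0, "wy": 0, "wz": 0}, {"hand": 1, "tx": 0, "ty": 0, "tz": 0.25, "wx": 0, "wy": 0, "wz": 0}, {"hand": 1, "tx": 0, "ty": 0, "tz": 0.25, "wx": 0, "wy": 0, "wz": 0}, {"hand": 1, "tx": 0, "ty": 0, "tz": 0.25, "wx": 0, "wy": 0, "wz": 0}, {"hand": 1, "tx": 0, "ty": 0, "tz": 0.15, "wx": 0, "wy": 0, "wz": 0}, {"hand": 1, "tx": 0, "ty": 0, "tz": 0.05, "wx": 0, "wy": 0, "wz": 0}, {"hand": 1, "tx": 0, "ty": 0, "tz": 0, "wx": 0, "wy": 0, "wz": 0}, {"hand": 1, "tx": 0, "ty": 0, "tz": 0, "wx": 0, "wy": 0, "wz": 0}]}}

```text
time: 12.53
tool_pos: [546.6, -16.7, 60.5]
tcp_rot: [3.142, -0.001, 0.135]
contact_force: [-0.7, -0.0, -0.5]
grip_width: 57.1
```

```bash
python3 d.py 546.3 -16.5 54;python3 - <<'E'
from h import *
cv2.imwrite("pics/s6.png",cv2.resize(capture("side")[220:370,300:450,::-1],None,fx=4,fy=4,interpolation=2))
E
```

```text
12.5333 [546.6 -16.7  60.5] [-0.7 -0.  -0.5] [-0.07  0.04 -0.  ] 57.100879241699076 [ 1.80e+02 -3.00e-02  7.74e+00] xaxis yaw 7.74
delta units [-0.006 -0.006  0.163]
```

View pics/s6.png

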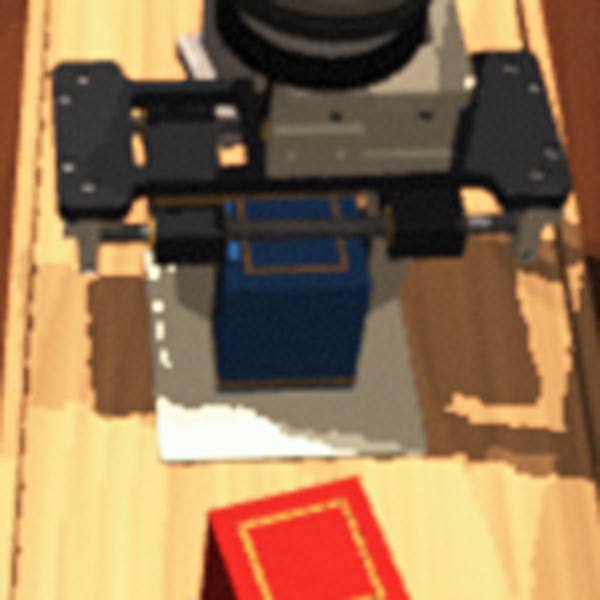

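Emit:
{"method": "drive_tool", "body": {"deltas": [{"hand": 1, "tx": 0, "ty": 0, "tz": 0.03, "wx": 0, "wy": 0, "wz": 0}, {"hand": 1, "tx": 0, "ty": 0, "tz": 0.03, "wx": 0, "wy": 0, "wz": 0}, {"hand": 1, "tx": 0, "ty": 0, "tz": 0.03, "wx": 0, "wy": 0, "wz": 0}, {"hand": 1, "tx": 0, "ty": 0, "tz": 0.03, "wx": 0, "wy": 0, "wz": 0}, {"hand": 1, "tx": 0, "ty": 0, "tz": 0.02, "wx": 0, "wy": 0, "wz": 0}, {"hand": 1, "tx": 0, "ty": 0, "tz": 0, "wx": 0, "wy": 0, "wz": 0}]}}

```text
time: 13.08
tool_pos: [546.3, -16.7, 55.0]
tcp_rot: [-3.142, -0.0, 0.135]
contact_force: [-0.5, -0.4, 2.4]
grip_width: 57.1
```

Emit:
{"method": "drive_tool", "body": {"deltas": [{"hand": 1, "tx": 0, "ty": 0, "tz": 0.01, "wx": 0, "wy": 0, "wz": 0}, {"hand": 1, "tx": 0, "ty": 0, "tz": 0, "wx": 0, "wy": 0, "wz": 0}, {"hand": 1, "tx": 0, "ty": 0, "tz": 0, "wx": 0, "wy": 0, "wz": 0}]}}

```text
time: 13.33
tool_pos: [546.4, -16.7, 55.0]
tcp_rot: [3.142, -0.0, 0.135]
contact_force: [-1.1, 0.1, 6.1]
grip_width: 56.9
```

The lid has touched down: 6 N up at z 55 with the TCP no longer sinking. I'll release it and back straight up.

Emit:
{"method": "drive_tool", "body": {"deltas": [{"hand": -1, "tx": 0, "ty": 0, "tz": 0, "wx": 0, "wy": 0, "wz": 0}, {"hand": -1, "tx": 0, "ty": 0, "tz": 0, "wx": 0, "wy": 0, "wz": 0}, {"hand": -1, "tx": 0, "ty": 0, "tz": 0, "wx": 0, "wy": 0, "wz": 0}, {"hand": -1, "tx": 0, "ty": 0, "tz": 0, "wx": 0, "wy": 0, "wz": 0}, {"hand": -1, "tx": 0, "ty": 0, "tz": 0, "wx": 0, "wy": 0, "wz": 0}, {"hand": -1, "tx": 0, "ty": 0, "tz": 0, "wx": 0, "wy": 0, "wz": 0}, {"hand": -1, "tx": 0, "ty": 0, "tz": 0, "wx": 0, "wy": 0, "wz": 0}]}}

```text
time: 13.92
tool_pos: [546.3, -16.7, 54.2]
tcp_rot: [-3.141, 0.0, 0.135]
contact_force: [0.7, -0.5, -1.0]
grip_width: 91.3
```

Emit:
{"method": "drive_tool", "body": {"deltas": [{"hand": -1, "tx": 0, "ty": 0, "tz": -0.1, "wx": 0, "wy": 0, "wz": 0}, {"hand": -1, "tx": 0, "ty": 0, "tz": -0.3, "wx": 0, "wy": 0, "wz": 0}, {"hand": -1, "tx": 0, "ty": 0, "tz": -0.5, "wx": 0, "wy": 0, "wz": 0}, {"hand": -1, "tx": 0, "ty": 0, "tz": -0.6, "wx": 0, "wy": 0, "wz": 0}, {"hand": -1, "tx": 0, "ty": 0, "tz": -0.6, "wx": 0, "wy": 0, "wz": 0}, {"hand": -1, "tx": 0, "ty": 0, "tz": -0.6, "wx": 0, "wy": 0, "wz": 0}, {"hand": -1, "tx": 0, "ty": 0, "tz": -0.6, "wx": 0, "wy": 0, "wz": 0}, {"hand": -1, "tx": 0, "ty": 0, "tz": -0.6, "wx": 0, "wy": 0, "wz": 0}, {"hand": -1, "tx": 0, "ty": 0, "tz": -0.5, "wx": 0, "wy": 0, "wz": 0}, {"hand": -1, "tx": 0, "ty": 0, "tz": -0.2, "wx": 0, "wy": 0, "wz": 0}]}}

```text
time: 14.75
tool_pos: [547.4, -16.8, 241.8]
tcp_rot: [3.14, -0.005, 0.135]
contact_force: [0.2, -0.5, 1.3]
grip_width: 92.0
```

Emit:
{"method": "drive_tool", "body": {"deltas": [{"hand": -1, "tx": -0.3, "ty": 0, "tz": 0, "wx": 0, "wy": 0, "wz": 0}, {"hand": -1, "tx": -0.6, "ty": 0, "tz": 0, "wx": 0, "wy": 0, "wz": 0}, {"hand": -1, "tx": -0.6, "ty": 0, "tz": 0, "wx": 0, "wy": 0, "wz": 0}, {"hand": -1, "tx": -0.6, "ty": 0, "tz": 0, "wx": 0, "wy": 0, "wz": 0}, {"hand": -1, "tx": -0.6, "ty": 0, "tz": 0, "wx": 0, "wy": 0, "wz": 0}, {"hand": -1, "tx": -0.6, "ty": 0, "tz": 0, "wx": 0, "wy": 0, "wz": 0}, {"hand": -1, "tx": -0.4, "ty": 0, "tz": 0, "wx": 0, "wy": 0, "wz": 0}, {"hand": -1, "tx": 0, "ty": 0, "tz": 0, "wx": 0, "wy": 0, "wz": 0}, {"hand": -1, "tx": 0, "ty": 0, "tz": 0, "wx": 0, "wy": 0, "wz": 0}]}}

```text
time: 15.5
tool_pos: [399.5, -36.7, 238.3]
tcp_rot: [3.142, -0.001, 0.134]
contact_force: [-0.0, 0.4, 0.3]
grip_width: 91.9
```

```bash
python3 - <<'E'
from h import *
cv2.imwrite("pics/s7.png",capture("side")[:,:,::-1])
cv2.imwrite("pics/t7.png",capture("top")[:,:,::-1])
E
```

```text
(no output)
```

View pics/s7.png

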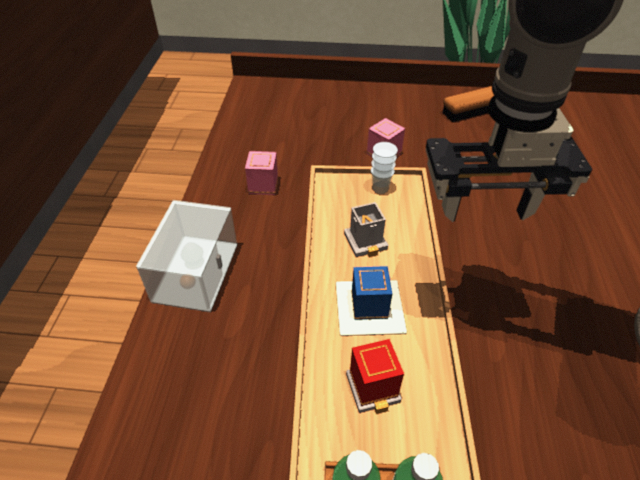

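View pics/t7.png

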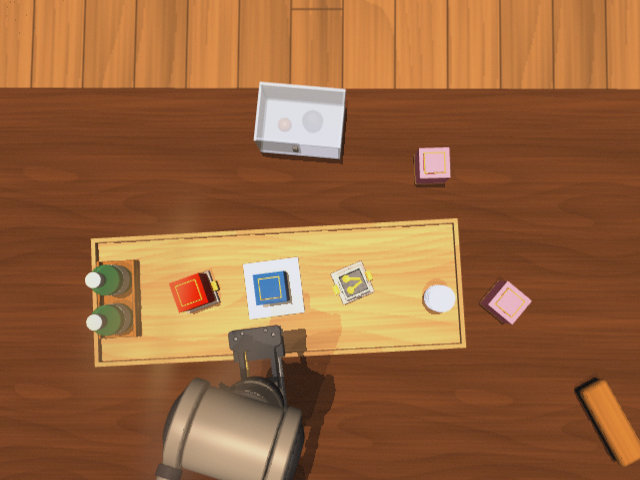

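Both views show the lid upright on the tile, at side (371,290) and top (270,288). The keys are exposed at top (353,283), and the red tin and glasses have not moved. I'll run a numeric centring check and then hand in.

```bash
python3 - <<'E'
from h import *
T=cv2.imread("pics/t7.png");H=cv2.cvtColor(T,cv2.COLOR_BGR2HSV)
m=cv2.inRange(H,(95,80,120),(130,255,255));m[:, :235]=0;m[:,310:]=0;m[:250]=0;m[325:]=0
c=max(cv2.findContours(cv2.morphologyEx(m,cv2.MORPH_CLOSE,np.ones((5,5))),0,2)[0],key=cv2.contourArea)
r=cv2.minAreaRect(c);print(r,ray("top",r[0],84))
a=cv2.imread("pics/top0.png").astype(int)
for n,(x0,x1,y0,y1) in dict(red=(165,222,265,320),glass=(418,462,280,320),box=(250,350,78,165)).items(): print(n,np.abs(a-T)[y0:y1,x0:x1].mean().round(2))
E
```

```text
((269.4692687988281, 287.7538757324219), (30.388507843017578, 31.00868034362793), 82.87498474121094) [547.12969032 -16.50143945  84.        ]
red 3.76
glass 4.18
box 4.36
```

The lid's top centre is (547.1,-16.5), within 1 mm of the tile centre, and the red tin and glasses differ from the first picture only by noise.

```bash
python3 -c "
from plant import *
print(close_job(),get_obs()['time'])"
```

```text
the job is handed in; nothing more can be done
the job is handed in; nothing more can be done
```

The blue tin is open and its lid stands open side down in the middle of the white tile. I gripped it by its flat sides, drew it straight up slowly, set it down until it touched, let go and backed away. The job was handed in at about 15.6 s.

- **Lid position:** it stands upright, with its measured centre about 1 mm from the tile's centre.
- **Forces:** the readings I took showed at most about 10 N during the draw and 6 N at touchdown. These were readings at the end of each move, not a continuous record.
- **Other items:** the keys are visible in the open base. The red tin, the glasses and the keepsake box look the same as in the first picture, apart from image noise.
- **One disagreement:** while carrying the lid, the side view put its bottom at about 118 mm, where the grasp height implied 113 mm. Touchdown at TCP height 55 mm matched the grasp height, so I put the difference down to camera calibration.
- **Refused calls:** my first two move calls were refused because their rows did not carry all seven numbers. They moved nothing and took no time.

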